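# Load the till-roll holder

## Task

Load the wooden till-roll holder: put the wide paper roll onto its steel rod first, all the way back against the end plate, then the narrow roll right up against the wide one. Then close the rod with the square wooden end cap, open end first and pushed fully home, and let go. Leave the croissant, the cake and the cookie beside it where they are.

Things in the scene. Friction and masses are not known exactly. Their poses are not given: they have to be found in the camera images.
- holder: Fixed wooden roll holder, board 262 x 260 mm on a 12 mm steel foot. Origin: centre of its underside, z up. x runs along the rod from its free tip to the end plate, away from the robot; y points left across the tray. The loading tray (x -137 to +2 mm, y -130 to +130 mm, top at z = 40 mm) has three grooves along x. Home centres: wide roll x = 80, narrow roll x = 30, end cap x = -23 mm.
- rod_tip (a point): The rod's free tip, on its axis; axes as the holder's. It is at x = -38, y = 0, z = 75 mm of the holder. The horizontal steel rod is 20 mm thick; its last 6 mm taper to 12 mm.
- rod_root (a point): Where the rod's axis meets the face of the end plate: x = 110, y = 0, z = 75 mm of the holder. The end plate is 90 mm wide, its top at z = 92 mm. Beyond x = +2 mm there is no tray below the rod: a roll pushed off the tray drops 3 mm and hangs on the rod, its own axis at z = 67 mm.
- middle_groove (a point): Point at the tray's top in the middle groove (x = -90, y = 0, z = 40 mm of the holder), 36 mm wide, in line with the rod; axes as the holder's. A roll lying in it has its axis at z = 70 mm and can be pushed straight along +x onto the rod. The two parking grooves, 14 mm wide, lie at y = -90 and +90 mm; a light sideways push rolls a roll out of one, and it drops into the middle groove.
- roll_wide_center (a point): Centre of the wide roll of white paper on a cardboard core: 70 mm in diameter, 60 mm wide, bore 36 mm right through, about 0.2 kg. Its x axis is the roll's axis; y and z turn as it rolls. It starts on its rim in either parking groove, axis along the groove and at z = 74 mm, centre at x = -98 to -82 mm of the holder.
- roll_narrow_center (a point): Centre of the narrow paper roll: 70 mm in diameter like the wide one, but 40 mm wide, bore 36 mm, about 0.14 kg. Its x axis is the roll's axis; y and z turn as it rolls. It starts in the other parking groove, likewise.
- cap_center (a point): Centre of the end cap, a wooden block 60 mm long (x), 46 mm square (y, z), 0.09 kg, standing on the counter right of the holder, centre 23 mm up. x points out of its open end: round bore 23 mm wide, 3 mm chamfer, 45 mm deep; a round metal inlay marks the closed end. It goes on with its x along the holder's x and stays on the rod by itself. Grip the outer half (x -30 to 0) across y.
- croissant: Bystander, not part of the job; stays where it is. Croissant, 133 x 65 x 49 mm. Origin: centre of its underside.
- bundt: Bystander, not part of the job; stays where it is. Small round chocolate cake with pink icing, 104 mm across, 82 mm high. Origin: centre of its underside.
- biscuit: Bystander, not part of the job; stays where it is. Chocolate chip cookie, 68 mm across, 15 mm thick. Origin: centre of its underside.
Mind the look-alikes: they are no part of the job. What is shaped like the part that bears roll_narrow_center but black or turquoise is not meant. Of the things shaped like the part that bears cap_center, the wooden one is meant.

How it is judged:
By the outcome, as a careful person would: the job done as asked, in the order asked, and still so for the second after the job is handed in, with the robot touching nothing.
It also fails if it takes over 72 s, if anything falls off the work surface, if the arm or the gripper's body presses on something with over 40 N, if the wrist force passes 120 N, or if a joint passes its speed limit or range.

## Robot

A 7-joint arm with a two-finger parallel gripper is mounted at the origin on a cart in front of the work surface, level with it; the furniture and walls round the work are solid. World frame = base frame: x ahead of the robot, y to its left, z up, the work surface at z = 0. Lengths are in m, angles in rad, forces in N, time in s.
With the tool pointing down it reaches from about 0.4 to 0.85 m from the base axis. Payload 10.4 kg.
Tool frame: the origin (TCP) lies midway between the tips of the shut fingers; the grasp point (between the pads) lies manip.grip_depth behind it (manip.grip_depth is the distance from the TCP to the grasp point, in m); z points along the fingers, x is the direction in which the jaws open and shut, and the axes are right-handed (so a half turn about z gives the same grasp; the last joint's range is limited). The gripper opens to 85 mm and grips with 20 to 120 N. Pads are 22 mm wide; open, the fingers measure 114 mm over their backs; the gripper's body (76 mm by 85 mm) begins 54 mm behind the grasp point. The pads swing forward as they close: fully open they stand 13 mm farther back than shut.
Start: joints at [1.24, 0.332, -0.065, 1.46, 0.022, 1.35, -0.088], TCP at [0.189, -0.596, 0.208] pointing down, gripper open.
Joint ranges: [-2.6, 2.6], [-0.5, 2.12], [-1.47, 1.34], [0.16, 2.42], [-1.27, 4.41], [0.06, 2.06], [-2.6, 2.6]. Speed limits (rad/s): [2.22, 2.22, 2.79, 2.79, 3.14, 3.14, 3.14].

## Interface

Orientations are given as a unit quaternion [x, y, z, w].
In Python, from workcell import manip gives the robot as it stands. The module is installed in compiled form; this text tells all that it offers.
- The arm moves only by the tool send_rows, never from a script. Its argument "steps" is a list of rows, each a list of 2 entries, a list of its own where there are three numbers: the shift along the tool's x, y, z in m, then the turn about the tool's z in rad. In form: [[[x, y, z], spin], ...]. A call has exactly 8 rows; each row is the pose to reach, as a shift and turn from the pose commanded when the call began, along the tool's axes at that moment; what a row does not reach only later rows make up. A row lasts 1/8 s, in which the tool goes at most 62.5 mm and 10.7 degrees, less where a joint would pass 70% of its speed; a pose out of reach is approached as far as the arm can. A call with a gripper value outside its range is refused whole. "hand" is the opening, from 0 (shut) to 1 (fully open), set as the call begins (left out, the last holds). The fingers move at their own pace and stop on an object; "force" is the grip in N (left out, the last holds). Time passes only in rows, so rows that repeat a pose let the fingers close, or fill a call up. It gives the time, the measured TCP pose, the force and the opening at its end, in the units of the state.
- manip.get_obs(): the state, without advancing time (a new reading comes with each control period).
- manip.camera(name): name is "scene" or "top" or "wrist"; returns (picture, depth): 384x512x3 uint8, red, green, blue; 384x512 float32, m along the optical axis (not along the pixel's ray), 0 where there is no reading.
- manip.camera_info(name): a dict with "intrinsics" (3x3 intrinsics, pixels), "pose" (4x4, takes a point from camera to world coordinates); the wrist camera has in their place "T_tool_cam" (4x4, takes a point from camera to tool coordinates, whose origin is the TCP and whose axes are the tool frame's). Camera axes: x right, y up, looking along -z (the intrinsics and any distortion apply to the point x, -y, -z); pixel columns grow to the right and rows downward; lengths in m; the calibration is good to about 2 mm. A picture is of the moment at which its call begins: read the wrist's pose just before it. camera_info takes no time and is no camera call.
- manip.hand_in(): hands the job in, once; it reports no verdict.
The state is a dict: "clock": time; "joint_pos": joint angles; "joint_velocities": joint speeds; "tau": joint torques, N m; "position": TCP position; "ee_rot": TCP orientation; "ft_force": force on the tool from outside, world axes, zero at the start; "torque": the same for the moment, N m; "grip_width": opening from 0.0 (shut) to 1.0 (fully open).
Only numpy, scipy, OpenCV 4.12 (cv2) and the standard library are available. Lean on these libraries where they do the work, as an engineer would, in place of code of your own. Each camera call takes 0.05 s, during which the arm holds its last target.

## Working session

There is one attempt and no reset: what is moved stays moved. The work goes in short steps, Python scripts to look and compute and a tool call to move; the robot and the scene stay as the last step left them, time stands still between calls to the robot, and variables do not carry over. Pictures are saved under pics/ and viewed, and the job is handed in when it is done.

Besides the shell and the picture viewer there is one more tool, called after "Emit:" by a JSON object that holds its "method" and its "body", one argument or row to a line. send_rows: Moves the arm, as the interface text tells. Its arguments: {"type":"object","properties":{"steps":{"type":"array"},"hand":{"type":"number"},"force":{"type":"number"}},"required":["steps"]}

```bash
mkdir -p pics; ls
cat > h.py <<'E'
import numpy as np, cv2
from scipy.spatial.transform import Rotation as R
from workcell import manip
def snap(name,tag):
    o=manip.get_obs()
    p,d=manip.camera(name)
    cv2.imwrite(f'pics/{tag}.png',cv2.cvtColor(p,cv2.COLOR_RGB2BGR))
    i=manip.camera_info(name)
    if name=='wrist':
        T=np.eye(4);T[:3,:3]=R.from_quat(o['ee_rot']).as_matrix();T[:3,3]=o['position']
        P=T@np.array(i['T_tool_cam'])
    else: P=np.array(i['pose'])
    np.savez(f'pics/{tag}.npz',p=p,d=d,K=i['intrinsics'],P=P)
    return p,d,np.array(i['intrinsics']),P
def load(tag):
    z=np.load(f'pics/{tag}.npz');return z['p'],z['d'],z['K'],z['P']
def ray(K,P,u,v):
    r=np.array([(u-K[0,2])/K[0,0],-(v-K[1,2])/K[1,1],-1.]);return P[:3,3],P[:3,:3]@r
def onz(K,P,u,v,z):
    o,r=ray(K,P,u,v);return o+r*(z-o[2])/r[2]
def pt(K,P,d,u,v):
    o,r=ray(K,P,u,v);return o+r*d[int(v),int(u)]
def cloud(K,P,d):
    v,u=np.mgrid[:d.shape[0],:d.shape[1]]
    r=np.stack([(u-K[0,2])/K[0,0],-(v-K[1,2])/K[1,1],-np.ones(u.shape)],-1)
    return P[:3,3]+(r*d[...,None])@P[:3,:3].T
E
python3 - <<'E'
from h import *
print(manip.get_obs(), manip.grip_depth)
for n in('scene','top','wrist'):
    p,d,K,P=snap(n,n+'0');print(n,K,P,manip.camera_info(n).keys())
E
```

```text
pics
{'clock': 0.0, 'joint_pos': array([ 1.24040473,  0.33288898, -0.06471735,  1.4609381 ,  0.02160648,
        1.34987441, -0.0884921 ]), 'joint_velocities': array([-1.06334360e-03,  5.10209302e-04,  5.18839475e-04,  6.42199128e-05,
        5.49743834e-04, -2.90430582e-04, -1.62460186e-03]), 'tau': array([-8.85476475e-04, -6.25436068e+01,  4.87431767e-02, -3.91595793e+01,
        1.63119711e-02,  1.00721078e-02, -1.69134944e-05]), 'position': array([ 0.18922783, -0.59524717,  0.20740684]), 'ee_rot': array([ 8.07155056e-01, -5.90339070e-01, -5.88747396e-04, -3.90491477e-04]), 'ft_force': array([ 0.15740033, -0.05627389,  1.21710814]), 'torque': array([-0.01500955,  0.02187571, -0.00514839]), 'grip_width': 1.003630799578603} 0.0187
scene [[488.79980718   0.         258.4214847 ]
 [  0.         488.79980718 189.40596398]
 [  0.           0.           1.        ]] [[-0.78846866  0.3995324  -0.46764412 -0.22100066]
 [-0.61507233 -0.50994929  0.60136325  0.79609294]
 [ 0.00178932  0.76179103  0.64782036  1.16836467]
 [ 0.          0.          0.          1.        ]] dict_keys(['intrinsics', 'pose'])
top [[392.22436585   0.         251.94187181]
 [  0.         392.22436585 191.71604645]
 [  0.           0.           1.        ]] [[-0.02010606  0.98101595 -0.19288199  0.36101763]
 [-0.99979477 -0.01924884  0.0063174  -0.21799404]
 [ 0.00248472  0.19296942  0.98120163  1.31225968]
 [ 0.          0.          0.          1.        ]] dict_keys(['intrinsics', 'pose'])
wrist [[336.58560661   0.         249.47044774]
 [  0.         336.58560661 185.50690094]
 [  0.           0.           1.        ]] [[ 3.03687224e-01  9.13046150e-01  2.72251350e-01  2.59259910e-01]
 [-9.52771271e-01  2.91321039e-01  8.57843641e-02 -5.73013463e-01]
 [-9.87462834e-04 -2.85444880e-01  9.58394619e-01  3.74559193e-01]
 [ 0.00000000e+00  0.00000000e+00  0.00000000e+00  1.00000000e+00]] dict_keys(['intrinsics', 'T_tool_cam'])
```

View pics/scene0.png

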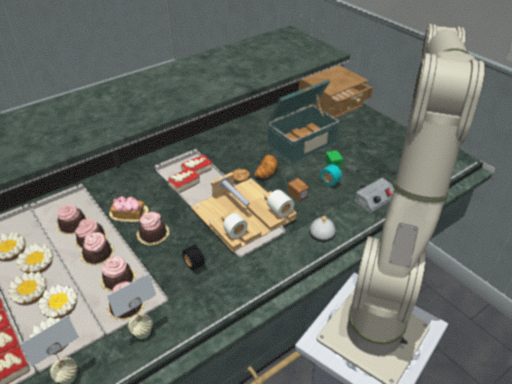

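View pics/top0.png

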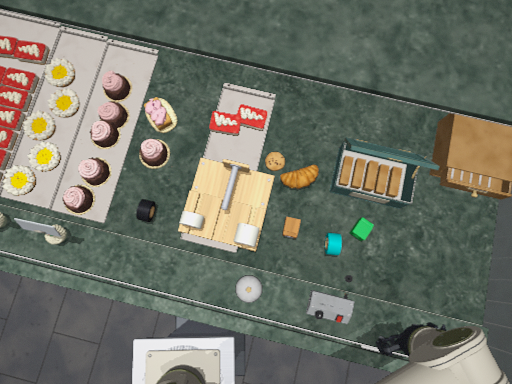

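View pics/wrist0.png

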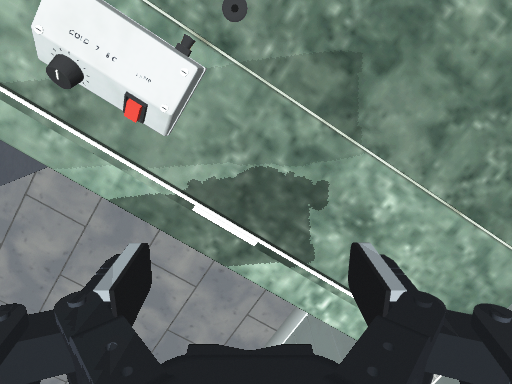

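Run:
```python
from h import *
p,d,K,P=load('top0')
c=p[140:260,165:315];cv2.imwrite('pics/topc.png',cv2.cvtColor(cv2.resize(c,None,fx=5,fy=5,interpolation=cv2.INTER_CUBIC),cv2.COLOR_RGB2BGR))
p,d,K,P=load('scene0')
c=p[145:265,180:330];cv2.imwrite('pics/scc.png',cv2.cvtColor(cv2.resize(c,None,fx=5,fy=5,interpolation=cv2.INTER_CUBIC),cv2.COLOR_RGB2BGR))
p,d,K,P=load('top0')
C=cloud(K,P,d)
for u,v in [(192,218),(247,233),(291,227),(232,187),(230,205),(210,205),(260,190),(200,170),(255,250)]: print(u,v,C[v,u].round(4))
```

```text
192 218 [ 0.5187 -0.0391  0.1082]
247 233 [ 0.4693 -0.208   0.1059]
291 227 [ 0.4911 -0.35    0.0466]
232 187 [ 0.6201 -0.1622  0.0793]
230 205 [ 0.5699 -0.1527  0.0288]
210 205 [ 0.5698 -0.0874  0.0375]
260 190 [ 0.6205 -0.2535  0.0194]
200 170 [ 0.6934 -0.0517  0.0208]
255 250 [ 0.422  -0.2326  0.0008]
```

View pics/topc.png

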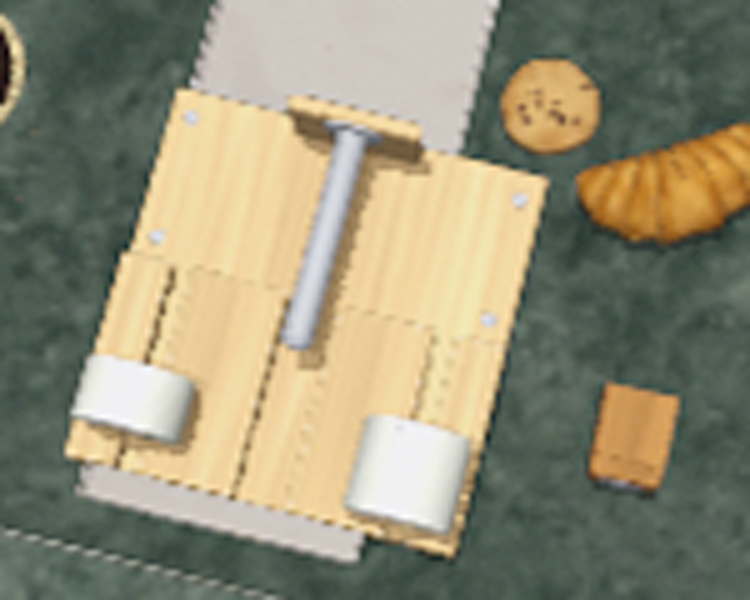

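View pics/scc.png

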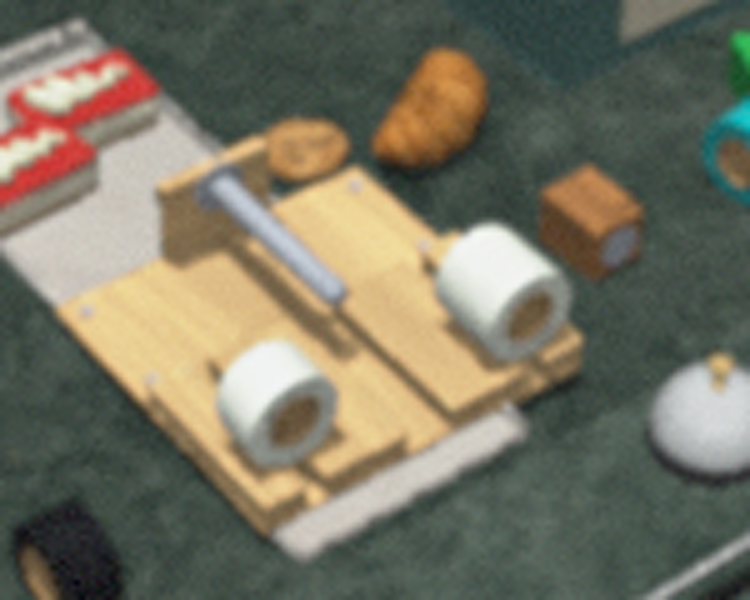

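Run:
```python
from h import *
p,d,K,P=load('top0')
hsv=cv2.cvtColor(p,cv2.COLOR_RGB2HSV)
C=cloud(K,P,d)
# rod: bluish gray
m=((p[...,2].astype(int)>=p[...,0].astype(int)+3)&(p[...,2]>130)).astype(np.uint8)
m[:160]=0;m[212:]=0;m[:,:215]=0;m[:,250:]=0
n,l,s,_=cv2.connectedComponentsWithStats(m);k=1+np.argmax(s[1:,4]);print(s[k])
v,u=np.nonzero(l==k)
X=np.array([onz(K,P,a,b,0.077)[:2] for a,b in zip(u,v)])
mu=X.mean(0);U=np.linalg.svd(X-mu)[2][0];U*=np.sign(U[0]);t=(X-mu)@U
print('rod mean',mu,'yaw',np.degrees(np.arctan2(U[1],U[0])),'ends',mu+U*t.min(),mu+U*t.max(),t.max()-t.min())
# wooden outline
def rect(mask,z,name):
    n,l,s,_=cv2.connectedComponentsWithStats(mask);k=1+np.argmax(s[1:,4])
    v,u=np.nonzero(l==k)
    X=np.array([onz(K,P,a,b,z)[:2] for a,b in zip(u,v)],np.float32)
    print(name,s[k],cv2.minAreaRect(X),'mean',X.mean(0))
w=((hsv[...,1]<40)&(hsv[...,2]>170)).astype(np.uint8)
a=w.copy();a[:,:180]=0;a[:,206:]=0;a[:205]=0;a[232:]=0;rect(a,0.105,'left')
a=w.copy();a[:,:230]=0;a[:,262:]=0;a[:220]=0;a[250:]=0;rect(a,0.105,'right')
a=((hsv[...,0]<20)&(hsv[...,1]>100)).astype(np.uint8);a[:,:280]=0;a[:,305:]=0;a[:212]=0;a[240:]=0;rect(a,0.046,'cap')
for x in 'left',:pass
# depth masks
for nm,(x0,x1,y0,y1) in dict(l=(.42,.6,-.1,.05),r=(.4,.56,-.28,-.15),cap=(.42,.56,-.4,-.3)).items():
    z0=.085 if nm!='cap' else .035
    s=(C[...,0]>x0)&(C[...,0]<x1)&(C[...,1]>y0)&(C[...,1]<y1)&(C[...,2]>z0)
    X=C[s][:,:2].astype(np.float32);print(nm,s.sum(),cv2.minAreaRect(X),C[s].mean(0),C[s][:,2].max())
```

```text
[221 166  17  44 227]
rod mean [ 0.62040308 -0.15415403] yaw -15.42803686651426 ends [ 0.54989651 -0.13469616] [ 0.69145971 -0.17376371] 0.14685508116620327
left [180 211  23  16 273] ((0.5176181793212891, -0.03473284840583801), (0.06457565724849701, 0.04250403866171837), 73.6900634765625) mean [ 0.517481   -0.03454919]
right [234 223  25  23 413] ((0.4668765366077423, -0.20495134592056274), (0.06358364969491959, 0.06196504086256027), 74.0040054321289) mean [ 0.46679625 -0.20471692]
cap [283 217  18  21 289] ((0.4916100800037384, -0.35090598464012146), (0.049450814723968506, 0.0627102330327034), 76.701904296875) mean [ 0.49225017 -0.3511022 ]
l 274 ((0.5186014175415039, -0.03134344890713692), (0.06643553823232651, 0.04019426554441452), 73.77779388427734) [ 0.51733613 -0.03372725  0.10325598] 0.11352010536650248
r 418 ((0.46776083111763, -0.20353013277053833), (0.0669291689991951, 0.060326188802719116), 74.3201675415039) [ 0.46740617 -0.20351523  0.10306324] 0.11557727927717032
cap 270 ((0.4922668933868408, -0.34958556294441223), (0.04627285525202751, 0.06135867163538933), 76.08899688720703) [ 0.49228691 -0.34927789  0.045975  ] 0.053923226850844275
```

```bash
cat >> h.py <<'E'
def plan(x,y,z,deg=None):
    "shift in tool axes to TCP target; deg = world angle of tool x"
    o=manip.get_obs();M=R.from_quat(o['ee_rot']).as_matrix()
    s=M.T@(np.array([x,y,z])-o['position']);a=np.degrees(np.arctan2(M[1,0],M[0,0]))
    sp=0 if deg is None else -np.radians((deg-a+180)%360-180)
    print('clock %.2f'%o['clock'],'pos',o['position'].round(4),'ang %.2f'%a,'tilt',M[2,:2].round(4),'grip %.3f'%o['grip_width'],'F',o['ft_force'].round(1))
    print('SHIFT',s.round(4),'SPIN %.4f'%sp)
E
python3 -c "
from h import *
plan(.45,-.2,.26,-105.7)"
```

```text
clock 0.15 pos [ 0.1893 -0.5954  0.2076] ang -72.36 tilt [-0.001  0.   ] grip 1.001 F [0.7 0.9 0.7]
SHIFT [-0.2978 -0.3683 -0.0521] SPIN 0.5819
```

Emit:
{"method": "send_rows", "body": {
  "steps": [
    [[-0.02,-0.025,-0.02],0.08],
    [[-0.06,-0.075,-0.04],0.18],
    [[-0.1,-0.125,-0.052],0.28],
    [[-0.145,-0.18,-0.052],0.38],
    [[-0.19,-0.235,-0.052],0.48],
    [[-0.235,-0.29,-0.052],0.58],
    [[-0.275,-0.34,-0.052],0.582],
    [[-0.298,-0.368,-0.052],0.582]
  ],
  "hand": 1
}}

```text
clock: 1.15
position: [0.4461, -0.2051, 0.2603]
ee_rot: [-0.604, 0.797, -0.0, -0.0]
ft_force: [1.1, -1.1, 0.1]
grip_width: 1.001
```

```bash
python3 -c "
from h import *
snap('wrist','w1')
plan(.45,-.2,.26,-105.7)"
```

```text
clock 1.20 pos [ 0.4503 -0.1964  0.2604] ang -105.15 tilt [-0.003  -0.0013] grip 1.000 F [1.6 8.4 0.2]
SHIFT [ 0.0035 -0.0006  0.0004] SPIN 0.0095
```

View pics/w1.png

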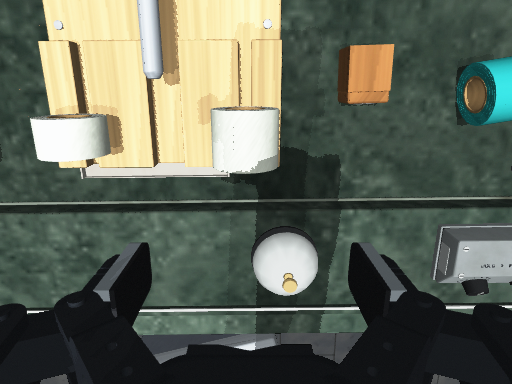

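```bash
python3 -c "
from h import *
plan(.51,-.17,.28,-105.7)"
```

```text
clock 1.20 pos [ 0.4503 -0.1964  0.2604] ang -105.15 tilt [-0.003  -0.0013] grip 1.000 F [1.6 8.4 0.2]
SHIFT [-0.0412 -0.0507 -0.0194] SPIN 0.0095
```

Emit:
{"method": "send_rows", "body": {
  "steps": [
    [[-0.01,-0.012,-0.005],0],
    [[-0.025,-0.03,-0.012],0],
    [[-0.038,-0.042,-0.018],0],
    [[-0.045,-0.05,-0.02],0],
    [[-0.045,-0.05,-0.02],0],
    [[-0.045,-0.05,-0.02],0],
    [[-0.045,-0.05,-0.02],0],
    [[-0.045,-0.05,-0.02],0]
  ]
}}

```text
clock: 2.2
position: [0.5054, -0.1774, 0.2803]
ee_rot: [-0.604, 0.797, -0.0, -0.0]
ft_force: [0.5, -0.1, 0.4]
grip_width: 1.0
```

```bash
python3 -c "
from h import *
p,d,K,P=snap('wrist','w2')
plan(.51,-.17,.28,-105.7)
C=cloud(K,P,d)
cv2.imwrite('pics/w2b.png',cv2.resize(cv2.cvtColor(p,cv2.COLOR_RGB2BGR),(800,600)))"
```

```text
clock 2.25 pos [ 0.5055 -0.1773  0.2803] ang -105.73 tilt [ 0.0003 -0.0001] grip 0.997 F [-0.3 -0.8  0.3]
SHIFT [-0.0082 -0.0024  0.0003] SPIN -0.0005
```

View pics/w2b.png

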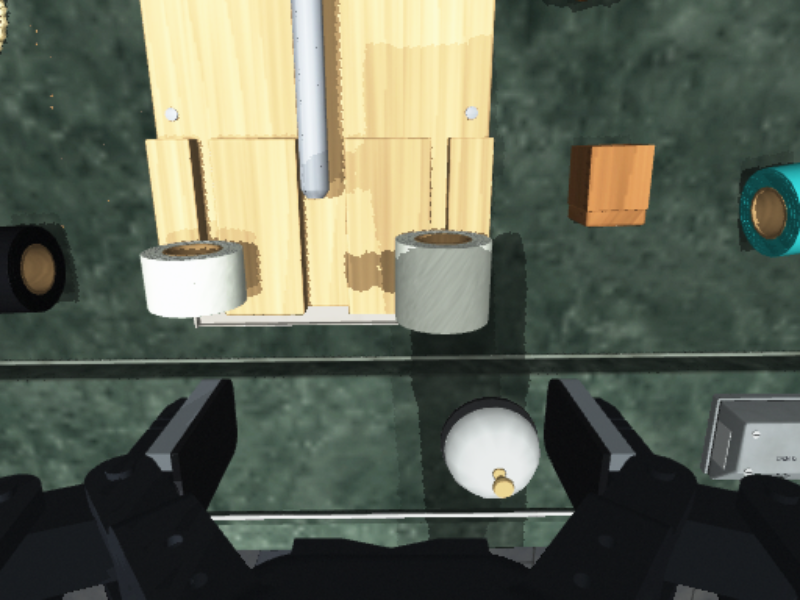

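```bash
cat > meas.py <<'E'
from h import *
import sys
def rod(tag):
    p,d,K,P=load(tag);C=cloud(K,P,d)
    q=p.astype(int)
    m=((q[...,2]>=q[...,0])&(q[...,2]>120)&(abs(C[...,0]-.62)<.09)&(abs(C[...,1]+.155)<.05)&(C[...,2]>.06)&(C[...,2]<.1)).astype(np.uint8)
    n,l,s,_=cv2.connectedComponentsWithStats(m);k=1+np.argmax(s[1:,4])
    v,u=np.nonzero(l==k)
    X=np.array([onz(K,P,a,b,0.077)[:2] for a,b in zip(u,v)])
    # row-wise centres
    rows=[(X[v==r].mean(0)) for r in np.unique(v) if (v==r).sum()>5]
    Y=np.array(rows)[4:-4]
    mu=Y.mean(0);U=np.linalg.svd(Y-mu)[2][0];U*=np.sign(U[0])
    t=(X-mu)@U
    print(tag,'rod n',s[k],'yaw %.2f'%np.degrees(np.arctan2(U[1],U[0])),'tip',mu+U*t.min(),'far',mu+U*t.max(),'z',C[l==k][:,2].mean())
    return mu+U*t.min(),U
def blob(tag,x,y,zlo,hw=.06):
    p,d,K,P=load(tag);C=cloud(K,P,d)
    s=(abs(C[...,0]-x)<hw)&(abs(C[...,1]-y)<hw)&(C[...,2]>zlo)
    print('blob',s.sum(),cv2.minAreaRect(C[s][:,:2].astype(np.float32)),'p98',[np.percentile(C[s]@e,[1,99]).round(4) for e in ((.9627,-.2706,0),(.2706,.9627,0))],np.median(C[s][:,2]),C[s][:,2].max())
if __name__=='__main__':
    t=sys.argv[1]
    rod(t);blob(t,.467,-.204,.06);blob(t,.518,-.034,.06);blob(t,.492,-.35,.03)
E
python3 meas.py w2; python3 meas.py top0
```

```text
w2 rod n [ 186    0   23  127 2207] yaw -15.63 tip [ 0.54950792 -0.13404374] far [ 0.66811995 -0.16723661] z 0.08449891253220079
blob 25154 ((0.480890154838562, -0.19524575769901276), (0.09924564510583878, 0.0799153745174408), 74.97212982177734) p98 [array([0.4811, 0.5531]), array([-0.1023, -0.0169])] 0.3733430158411331 0.39864103998211003
blob 2765 ((0.5186338424682617, -0.03343481197953224), (0.06940965354442596, 0.040884945541620255), 74.36914825439453) p98 [array([0.4889, 0.5284]), array([0.074 , 0.1387])] 0.10402677280747469 0.11232942348985764
blob 2276 ((0.4928615689277649, -0.35155168175697327), (0.046955909579992294, 0.05983250215649605), 75.89324951171875) p98 [array([0.5404, 0.5994]), array([-0.2277, -0.1815])] 0.04724654880477161 0.05022039929592603
top0 rod n [221 164  18  46 240] yaw -15.83 tip [ 0.55005412 -0.1341737 ] far [ 0.69283313 -0.17466328] z 0.08363689294568882
blob 443 ((0.46777474880218506, -0.20348066091537476), (0.06891463696956635, 0.0603262260556221), 74.32044219970703) p98 [array([0.4755, 0.535 ]), array([-0.1033, -0.0357])] 0.10438340231743548 0.11557727927717032
blob 302 ((0.518756628036499, -0.03099065274000168), (0.06927283108234406, 0.04038101062178612), 74.54751586914062) p98 [array([0.4877, 0.5274]), array([0.0765, 0.1432])] 0.10416153126549277 0.11352010536650248
blob 275 ((0.4922668933868408, -0.34958556294441223), (0.04627285525202751, 0.06135867163538933), 76.08899688720703) p98 [array([0.5386, 0.5984]), array([-0.2262, -0.1802])] 0.04591322680407672 0.053923226850844275
```

Emit:
{"method": "send_rows", "body": {
  "steps": [
    [[0.015,0.012,0.02],0],
    [[0.03,0.025,0.05],0],
    [[0.036,0.0296,0.09],0],
    [[0.036,0.0296,0.13],0],
    [[0.036,0.0296,0.13],0],
    [[0.036,0.0296,0.13],0],
    [[0.036,0.0296,0.13],0],
    [[0.036,0.0296,0.13],0]
  ]
}}

```text
clock: 3.25
position: [0.4681, -0.2039, 0.1514]
ee_rot: [-0.604, 0.797, -0.001, 0.0]
ft_force: [0.4, -0.7, -0.4]
grip_width: 1.002
```

```bash
python3 -c "
from h import *
p,d,K,P=snap('wrist','w3')
plan(.4673,-.2041,.047,-105.7)"
```

```text
clock 3.30 pos [ 0.468  -0.2039  0.1511] ang -105.71 tilt [ 0.0004 -0.0014] grip 0.998 F [ 0.6 -0.3  0.5]
SHIFT [0.0003 0.0007 0.1041] SPIN -0.0002
```

View pics/w3.png

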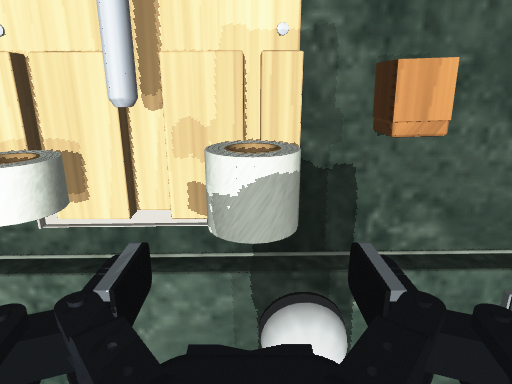

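Emit:
{"method": "send_rows", "body": {
  "steps": [
    [[0,0,0.025],0],
    [[0,0,0.055],0],
    [[0,0,0.08],0],
    [[0,0,0.098],0],
    [[0,0,0.104],0],
    [[0,0,0.104],0],
    [[0,0,0.104],0],
    [[0,0,0.104],0]
  ]
}}

```text
clock: 4.3
position: [0.4679, -0.204, 0.0469]
ee_rot: [-0.604, 0.797, -0.001, 0.0]
ft_force: [0.1, -0.4, 0.1]
grip_width: 0.997
```

Emit:
{"method": "send_rows", "body": {
  "steps": [
    [[0,0,0],0],
    [[0,0,0],0],
    [[0,0,0],0],
    [[0,0,0],0],
    [[0,0,0],0],
    [[0,0,-0.02],0],
    [[0,0,-0.04],0],
    [[0,0,-0.06],0]
  ],
  "hand": 0.3,
  "force": 25
}}

```text
clock: 5.3
position: [0.4672, -0.2034, 0.1066]
ee_rot: [-0.604, 0.797, 0.0, -0.0]
ft_force: [0.6, 1.0, -1.4]
grip_width: 0.798
```

```bash
python3 -c "
from h import *
p,d,K,P=snap('wrist','w4');snap('scene','s4')
plan(.4673,-.2041,.107,-105.7)"
```

```text
clock 5.40 pos [ 0.4685 -0.204   0.1079] ang -105.71 tilt [ 0.0005 -0.003 ] grip 0.797 F [-0.  -0.1 -2.2]
SHIFT [0.0005 0.0012 0.0009] SPIN -0.0001
```

View pics/w4.png

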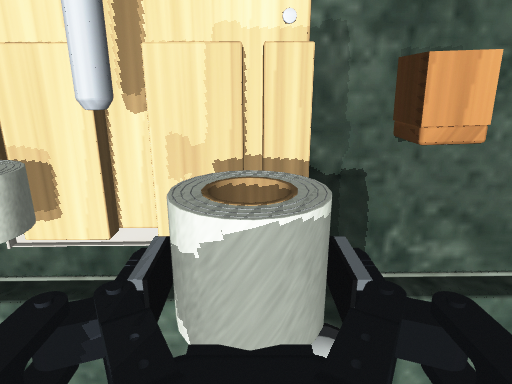

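Emit:
{"method": "send_rows", "body": {
  "steps": [
    [[-0.015,0.006,-0.005],0],
    [[-0.035,0.015,-0.005],0],
    [[-0.06,0.025,-0.005],0],
    [[-0.08,0.034,-0.005],0],
    [[-0.0853,0.036,-0.005],0],
    [[-0.0853,0.036,-0.005],0],
    [[-0.0853,0.036,-0.005],0],
    [[-0.0853,0.036,-0.005],0]
  ]
}}

```text
clock: 6.4
position: [0.4559, -0.1126, 0.1111]
ee_rot: [-0.603, 0.797, 0.0, -0.0]
ft_force: [-0.4, -0.1, -2.5]
grip_width: 0.793
```

```bash
cat >> h.py <<'E'
EX=np.array([.9627,-.2706]);EY=np.array([.2706,.9627])
def ab():
    o=manip.get_obs();q=o['position'];print('a %.4f b %.4f z %.4f'%(q[:2]@EX,q[:2]@EY,q[2]),'F along a,b,z',(o['ft_force'][:2]@EX).round(1),(o['ft_force'][:2]@EY).round(1),o['ft_force'][2].round(1),'grip %.3f'%o['grip_width'],'t %.2f'%o['clock'])
E
python3 -c "
from h import *
p,d,K,P=snap('wrist','w5');ab()"; python3 meas.py w5
```

```text
a 0.4694 b 0.0151 z 0.1112 F along a,b,z 0.6 -0.6 -2.3 grip 0.796 t 6.45
w5 rod n [ 225    0   34   42 1285] yaw -15.78 tip [ 0.55023153 -0.13429137] far [ 0.56979712 -0.1398212 ] z 0.08429334402445837
blob 14324 ((0.4545401632785797, -0.1619575321674347), (0.04958779364824295, 0.03590499982237816), 0.018682267516851425) p98 [array([0.4609, 0.5002]), array([-0.0497, -0.0106])] 0.1972386588581984 0.22252654485111703
blob 26338 ((0.49823570251464844, -0.04904242604970932), (0.10770295560359955, 0.07115159183740616), 74.57831573486328) p98 [array([0.462 , 0.5281]), array([0.0386, 0.1321])] 0.168264495563543 0.22777544409976172Traceback (most recent call last):
  File "meas.py", line 23, in <module>
    rod(t);blob(t,.467,-.204,.06);blob(t,.518,-.034,.06);blob(t,.492,-.35,.03)
                                                         ~~~~^^^^^^^^^^^^^^^^^
  File "meas.py", line 20, in blob
    print('blob',s.sum(),cv2.minAreaRect(C[s][:,:2].astype(np.float32)),'p98',[np.percentile(C[s]@e,[1,99]).round(4) for e in ((.9627,-.2706,0),(.2706,.9627,0))],np.median(C[s][:,2]),C[s][:,2].max())
                                                                               ~~~~~~~~~~~~~^^^^^^^^^^^^^^^
    return _quantile_unchecked(
        a, q, axis, out, overwrite_input, method, keepdims, weights)
    return _ureduce(a,
                    func=_quantile_ureduce_func,
    ...<5 lines>...
                    overwrite_input=overwrite_input,
                    method=method)
    r = func(a, **kwargs)
    result = _quantile(arr,
                       quantiles=q,
    ...<2 lines>...
                       out=out,
                       weights=wgt)
    slices_having_nans = np.isnan(arr[-1, ...])
                                  ~~~^^^^^^^^^
IndexError: index -1 is out of bounds for axis 0 with size 0
```

View pics/w5.png

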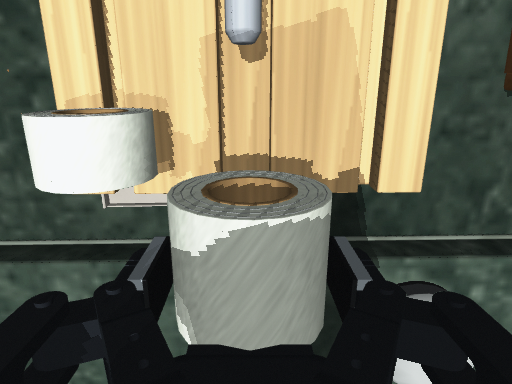

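Emit:
{"method": "send_rows", "body": {
  "steps": [
    [[0,0,0.015],0],
    [[0,0,0.035],0],
    [[0,0,0.052],0],
    [[0,0,0.061],0],
    [[0,0,0.062],0],
    [[0,-0.005,0.062],0],
    [[0,-0.015,0.062],0],
    [[0,-0.02,0.062],0]
  ]
}}

```text
clock: 7.45
position: [0.4764, -0.1177, 0.0497]
ee_rot: [-0.604, 0.797, -0.0, 0.0]
ft_force: [0.3, 0.1, -1.5]
grip_width: 0.799
```

```bash
python3 -c "
from h import *
p,d,K,P=snap('wrist','w6');ab()
p,d,K,P=snap('scene','s6')
c=p[145:265,180:330];cv2.imwrite('pics/s6c.png',cv2.cvtColor(cv2.resize(c,None,fx=5,fy=5,interpolation=cv2.INTER_CUBIC),cv2.COLOR_RGB2BGR))"
```

```text
a 0.4906 b 0.0157 z 0.0496 F along a,b,z 0.5 -0.8 -1.1 grip 0.802 t 7.50
```

View pics/w6.png

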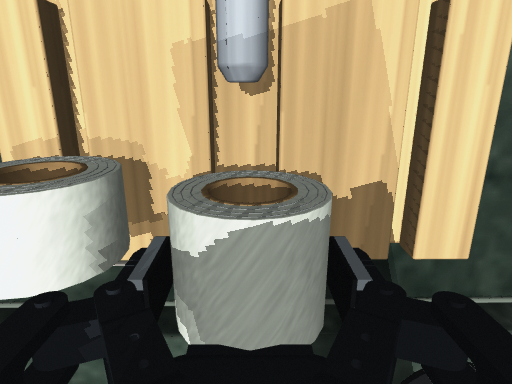

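View pics/s6c.png

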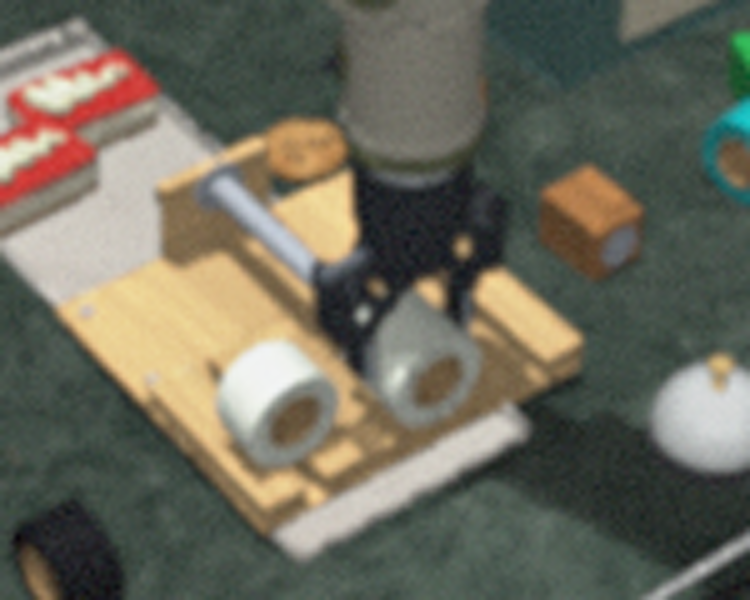

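```bash
python3 -c "
from h import *
p,d,K,P=load('w6');C=cloud(K,P,d)
o=manip.get_obs()['position']
for u,v in [(20,310),(40,300),(5,320),(60,297),(110,292),(130,270),(165,250),(100,300),(30,340),(60,360)]:
    q=C[v,u];print(u,v,'a %.3f b %.3f z %.3f'%(q[:2]@EX,q[:2]@EY-.0157,q[2]))
s=(C[:,:,2]<.115)&(C[...,2]>.085)
"
```

```text
20 310 a 0.503 b 0.065 z 0.136
40 300 a 0.505 b 0.060 z 0.134
5 320 a 0.503 b 0.066 z 0.140
60 297 a 0.503 b 0.057 z 0.129
110 292 a 0.504 b 0.042 z 0.129
130 270 a 0.499 b 0.044 z 0.107
165 250 a 0.500 b 0.035 z 0.094
100 300 a 0.503 b 0.044 z 0.132
30 340 a 0.503 b 0.055 z 0.148
60 360 a 0.487 b 0.055 z 0.138
```

Emit:
{"method": "send_rows", "body": {
  "steps": [
    [[0,-0.008,0],0],
    [[0,-0.018,0],0],
    [[0,-0.028,0],0],
    [[0,-0.038,0],0],
    [[0,-0.048,0],0],
    [[0,-0.058,0],0],
    [[0,-0.065,0],0],
    [[0,-0.065,0],0]
  ]
}}

```text
clock: 8.55
position: [0.5381, -0.1349, 0.0491]
ee_rot: [-0.604, 0.797, 0.0, 0.0]
ft_force: [-1.4, -0.1, -0.6]
grip_width: 0.803
```

```bash
python3 -c "
from h import *
p,d,K,P=snap('wrist','w7');ab()"
```

```text
a 0.5541 b 0.0157 z 0.0491 F along a,b,z 0.3 0.5 -2.0 grip 0.799 t 8.60
```

View pics/w7.png

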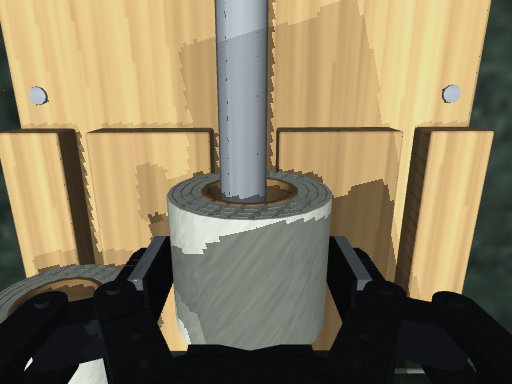

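Emit:
{"method": "send_rows", "body": {
  "steps": [
    [[-0.002,-0.01,0],0],
    [[-0.004,-0.025,0],0],
    [[-0.004,-0.042,0],0],
    [[-0.004,-0.06,0],0],
    [[-0.004,-0.078,0],0],
    [[-0.004,-0.096,0],0],
    [[-0.004,-0.11,0],0],
    [[-0.004,-0.118,0],0]
  ]
}}

```text
clock: 9.6
position: [0.6531, -0.1631, 0.049]
ee_rot: [-0.604, 0.797, -0.0, 0.0]
ft_force: [-0.6, 0.0, -1.7]
grip_width: 0.799
```

Emit:
{"method": "send_rows", "body": {
  "steps": [
    [[0,-0.003,0],0],
    [[0,-0.006,0],0],
    [[0,-0.009,0.001],0],
    [[0,-0.012,0.003],0],
    [[0,-0.013,0.005],0],
    [[0,-0.013,0.006],0],
    [[0,-0.013,0.006],0],
    [[0,-0.013,0.006],0]
  ]
}}

```text
clock: 10.6
position: [0.6622, -0.1656, 0.0425]
ee_rot: [-0.604, 0.797, 0.002, -0.002]
ft_force: [-12.8, 3.3, 5.8]
grip_width: 0.8
```

```bash
python3 -c "
from h import *
p,d,K,P=snap('wrist','w8');ab()"
```

```text
a 0.6823 b 0.0197 z 0.0425 F along a,b,z -13.5 -0.9 4.2 grip 0.798 t 10.65
```

View pics/w8.png

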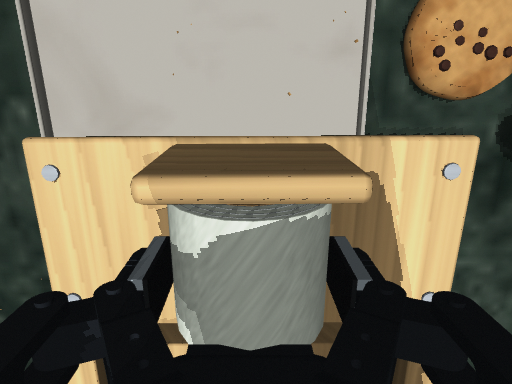

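Emit:
{"method": "send_rows", "body": {
  "steps": [
    [[0,0,0],0],
    [[0,0,0],0],
    [[0,0,0],0],
    [[0,0,-0.005],0],
    [[0,0,-0.03],0],
    [[0,0,-0.06],0],
    [[0,0,-0.09],0],
    [[0,0,-0.12],0]
  ],
  "hand": 1
}}

```text
clock: 11.65
position: [0.665, -0.1665, 0.1647]
ee_rot: [-0.604, 0.797, -0.0, 0.0]
ft_force: [0.3, 0.0, -0.3]
grip_width: 0.998
```

```bash
python3 -c "
from h import *
p,d,K,P=snap('wrist','w9');ab()
p,d,K,P=snap('scene','s9')
c=p[145:265,180:330];cv2.imwrite('pics/s9c.png',cv2.cvtColor(cv2.resize(c,None,fx=5,fy=5,interpolation=cv2.INTER_CUBIC),cv2.COLOR_RGB2BGR))
p,d,K,P=snap('top','t9')
c=p[140:260,165:315];cv2.imwrite('pics/t9c.png',cv2.cvtColor(cv2.resize(c,None,fx=5,fy=5,interpolation=cv2.INTER_CUBIC),cv2.COLOR_RGB2BGR))
"
```

```text
a 0.6870 b 0.0200 z 0.1695 F along a,b,z 1.1 -0.0 3.6 grip 1.000 t 11.70
```

View pics/w9.png

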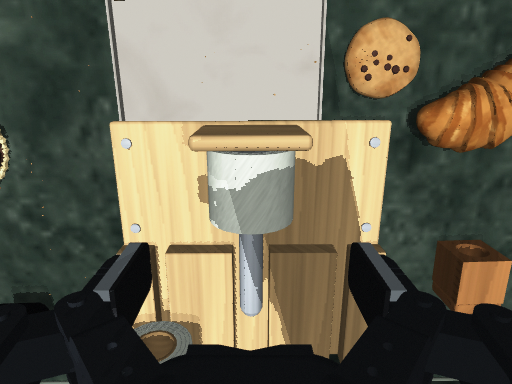

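View pics/s9c.png

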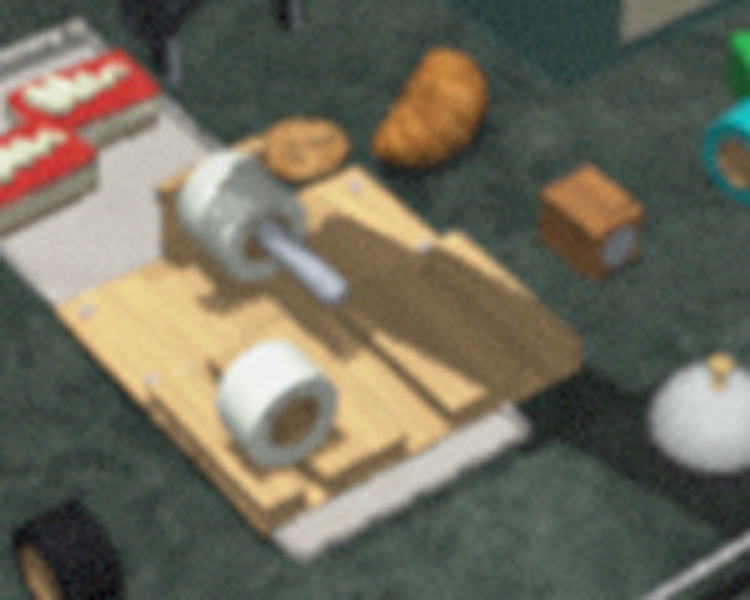

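Emit:
{"method": "send_rows", "body": {
  "steps": [
    [[-0.012,0.025,-0.005],0],
    [[-0.03,0.06,-0.005],0],
    [[-0.05,0.1,0],0],
    [[-0.07,0.14,0.0],0],
    [[-0.084,0.168,0],0],
    [[-0.088,0.178,0],0],
    [[-0.088,0.178,0],0],
    [[-0.088,0.178,0],0]
  ]
}}

```text
clock: 12.8
position: [0.518, -0.0346, 0.163]
ee_rot: [-0.603, 0.797, -0.0, 0.0]
ft_force: [0.6, 0.1, -0.9]
grip_width: 0.999
```

```bash
python3 -c "
from h import *
p,d,K,P=snap('wrist','w10');ab();plan(.5,0,.1,-105.7)
C=cloud(K,P,d)
A=C[...,:2]@EX;B=C[...,:2]@EY
s=(C[...,2]>.06)&(C[...,2]<.12)&(abs(A-.508)<.05)&(abs(B-.108)<.05)
print(s.sum(),np.percentile(A[s],[1,99]),np.percentile(B[s],[1,99]),cv2.minAreaRect(C[s][:,:2].astype(np.float32)))
"
```

```text
a 0.5080 b 0.1069 z 0.1630 F along a,b,z -0.3 0.6 0.7 grip 0.998 t 12.85
clock 12.85 pos [ 0.518  -0.0345  0.163 ] ang -105.78 tilt [-0.0002  0.0002] grip 0.998 F [-0.1  0.6  0.7]
SHIFT [-0.0283  0.0267  0.063 ] SPIN -0.0015
5678 [0.48901877 0.52849906] [0.07559049 0.14191118] ((0.5187894701957703, -0.03293607383966446), (0.06931253522634506, 0.040870677679777145), 74.67460632324219)
```

View pics/w10.png

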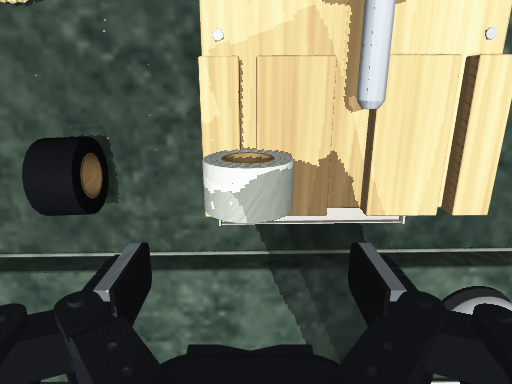

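Emit:
{"method": "send_rows", "body": {
  "steps": [
    [[-0.001,0,0.03],0],
    [[-0.0015,0,0.06],0],
    [[-0.0015,0,0.09],0],
    [[-0.0015,0,0.11],0],
    [[-0.0015,0,0.116],0],
    [[-0.0015,0,0.116],0],
    [[-0.0015,0,0.116],0],
    [[-0.0015,0,0.116],0]
  ]
}}

```text
clock: 13.85
position: [0.5184, -0.0323, 0.048]
ee_rot: [-0.604, 0.797, -0.001, 0.0]
ft_force: [0.1, -0.9, 0.2]
grip_width: 1.002
```

Emit:
{"method": "send_rows", "body": {
  "steps": [
    [[0,0,0],0],
    [[0,0,0],0],
    [[0,0,0],0],
    [[0,0,0],0],
    [[0,0,0],0],
    [[0,0,-0.02],0],
    [[0,0,-0.04],0],
    [[0,0,-0.06],0]
  ],
  "hand": 0.3,
  "force": 25
}}

```text
clock: 14.85
position: [0.5176, -0.0322, 0.1078]
ee_rot: [-0.604, 0.797, 0.0, -0.0]
ft_force: [0.1, 0.3, -0.9]
grip_width: 0.796
```

```bash
python3 -c "
from h import *
p,d,K,P=snap('wrist','w11');ab()
"
```

```text
a 0.5084 b 0.1096 z 0.1104 F along a,b,z 1.3 0.7 1.5 grip 0.791 t 14.90
```

View pics/w11.png

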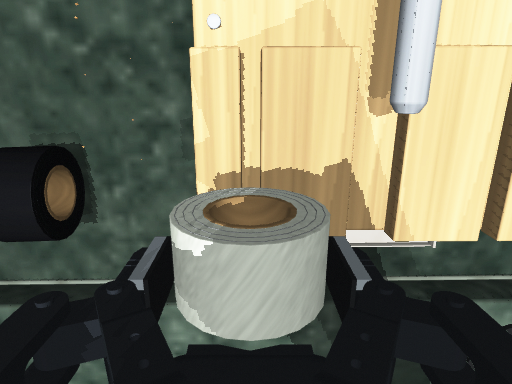

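Emit:
{"method": "send_rows", "body": {
  "steps": [
    [[0.015,0,-0.003],0],
    [[0.04,0,-0.003],0],
    [[0.065,0,-0.003],0],
    [[0.083,0,0],0],
    [[0.089,0,0.015],0],
    [[0.089,0,0.035],0],
    [[0.089,0,0.052],0],
    [[0.089,0,0.058],0]
  ]
}}

```text
clock: 15.9
position: [0.4929, -0.1171, 0.0475]
ee_rot: [-0.604, 0.797, 0.001, -0.001]
ft_force: [0.1, -0.2, -0.3]
grip_width: 0.797
```

```bash
python3 -c "
from h import *
p,d,K,P=snap('wrist','w12');ab()
"
```

```text
a 0.5063 b 0.0206 z 0.0475 F along a,b,z -0.1 -0.1 -1.5 grip 0.788 t 15.95
```

View pics/w12.png

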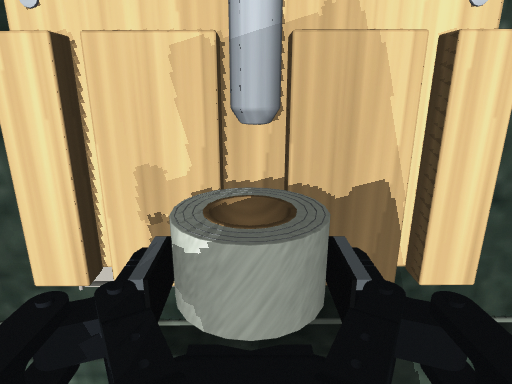

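Emit:
{"method": "send_rows", "body": {
  "steps": [
    [[0,-0.01,-0.001],0],
    [[0,-0.025,-0.001],0],
    [[0,-0.042,-0.001],0],
    [[0,-0.06,-0.001],0],
    [[0,-0.078,-0.001],0],
    [[0,-0.096,-0.001],0],
    [[0,-0.11,-0.001],0],
    [[0,-0.116,-0.001],0]
  ]
}}

```text
clock: 16.95
position: [0.6068, -0.1496, 0.0508]
ee_rot: [-0.604, 0.797, -0.0, 0.0]
ft_force: [0.1, -0.1, -2.0]
grip_width: 0.79
```

Emit:
{"method": "send_rows", "body": {
  "steps": [
    [[0,-0.003,0],0],
    [[0,-0.006,0],0],
    [[0,-0.009,0.001],0],
    [[0,-0.012,0.003],0],
    [[0,-0.014,0.005],0],
    [[0,-0.014,0.007],0],
    [[0,-0.014,0.007],0],
    [[0,-0.014,0.007],0]
  ]
}}

```text
clock: 17.95
position: [0.614, -0.1516, 0.042]
ee_rot: [-0.604, 0.797, 0.004, -0.004]
ft_force: [-21.6, 5.1, 9.2]
grip_width: 0.794
```

```bash
python3 -c "
from h import *
p,d,K,P=snap('wrist','w13');ab()"
```

```text
a 0.6321 b 0.0202 z 0.0420 F along a,b,z -22.1 -0.6 9.8 grip 0.794 t 18.00
```

View pics/w13.png

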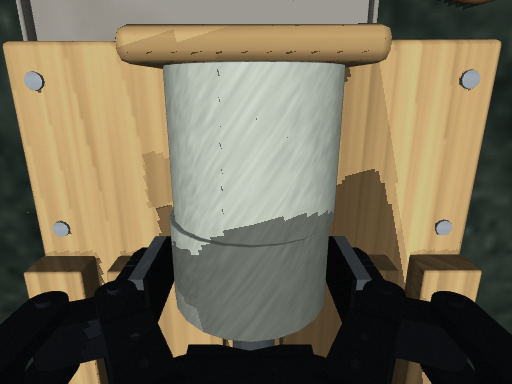

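Emit:
{"method": "send_rows", "body": {
  "steps": [
    [[0,0.004,0],0],
    [[0,0.004,0],0],
    [[0,0.004,0],0],
    [[0,0.004,-0.005],0],
    [[0,0.004,-0.03],0],
    [[0,0.004,-0.06],0],
    [[0,0.004,-0.09],0],
    [[0,0.004,-0.12],0]
  ],
  "hand": 1
}}

```text
clock: 19.0
position: [0.6152, -0.152, 0.1647]
ee_rot: [-0.604, 0.797, -0.0, 0.0]
ft_force: [0.1, 0.1, 0.1]
grip_width: 0.998
```

```bash
python3 -c "
from h import *
p,d,K,P=snap('wrist','w14');ab();plan(.489,-.347,.163,-103.7)
C=cloud(K,P,d)
"
```

```text
a 0.6352 b 0.0205 z 0.1693 F along a,b,z 2.0 0.6 4.2 grip 1.000 t 19.05
clock 19.05 pos [ 0.617  -0.1522  0.1693] ang -105.71 tilt [-0.0003 -0.0063] grip 1.000 F [2.1 0.  4.2]
SHIFT [0.2222 0.0705 0.0058] SPIN -0.0352
```

View pics/w14.png

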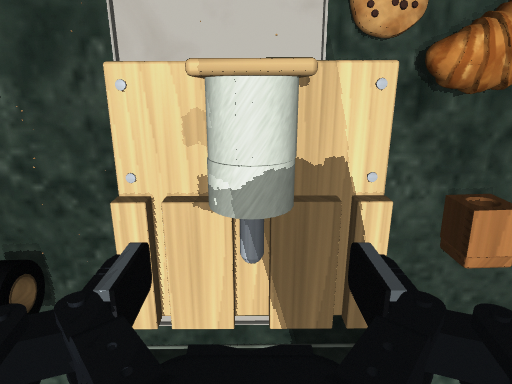

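Emit:
{"method": "send_rows", "body": {
  "steps": [
    [[0.02,0.007,0],-0.01],
    [[0.05,0.02,0],-0.02],
    [[0.09,0.035,0],-0.03],
    [[0.135,0.05,0],-0.03],
    [[0.18,0.065,0],-0.03],
    [[0.212,0.074,0],-0.03],
    [[0.222,0.076,0],-0.03],
    [[0.222,0.076,0],-0.03]
  ]
}}

```text
clock: 20.05
position: [0.4821, -0.3449, 0.1634]
ee_rot: [-0.616, 0.788, -0.0, 0.0]
ft_force: [0.6, 0.9, 0.5]
grip_width: 1.0
```

Emit:
{"method": "send_rows", "body": {
  "steps": [
    [[0,0,0],0],
    [[0,0,0],0],
    [[0,0,0],0],
    [[0,0,0],0],
    [[0,0,0],0],
    [[0,0,0],0],
    [[0,0,0],0],
    [[0,0,0],0]
  ]
}}

```text
clock: 21.05
position: [0.4817, -0.3451, 0.1632]
ee_rot: [-0.616, 0.788, -0.0, -0.0]
ft_force: [-0.1, -0.6, -0.1]
grip_width: 0.998
```

```bash
python3 -c "
from h import *
p,d,K,P=snap('wrist','w15');ab();
C=cloud(K,P,d)
s=(C[...,2]>.04)&(C[...,2]<.055)&(abs(C[...,0]-.4925)<.06)&(abs(C[...,1]+.35)<.05)
r=cv2.minAreaRect(C[s][:,:2].astype(np.float32));print(s.sum(),r,C[s].mean(0))
plan(r[0][0]-.0135,r[0][1]+.0035,.012,-104)
"
```

```text
a 0.5571 b -0.2019 z 0.1632 F along a,b,z 0.9 0.1 0.1 grip 0.998 t 21.10
3624 ((0.4932348132133484, -0.3520200848579407), (0.046053484082221985, 0.05902792885899544), 76.0932846069336) [ 0.49445468 -0.35231546  0.04730212]
clock 21.10 pos [ 0.4817 -0.3451  0.1632] ang -104.00 tilt [ 0.0001 -0.0001] grip 0.998 F [ 0.8 -0.2  0.1]
SHIFT [0.0038 0.0011 0.1512] SPIN 0.0001
```

View pics/w15.png

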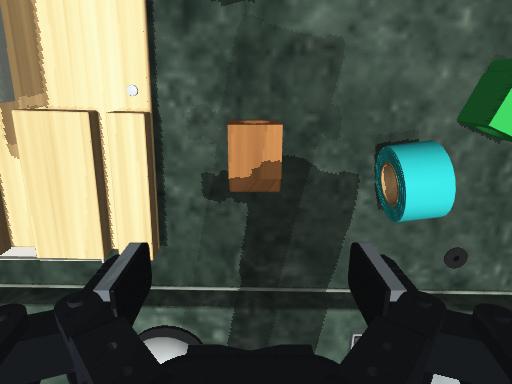

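Emit:
{"method": "send_rows", "body": {
  "steps": [
    [[0.002,0.001,0.025],0],
    [[0.0038,0.001,0.06],0],
    [[0.0038,0.001,0.1],0],
    [[0.0038,0.001,0.13],0],
    [[0.0038,0.001,0.148],0],
    [[0.0038,0.001,0.154],0],
    [[0.0038,0.001,0.154],0],
    [[0.0038,0.001,0.154],0]
  ]
}}

```text
clock: 22.1
position: [0.4806, -0.349, 0.0104]
ee_rot: [-0.616, 0.788, -0.001, 0.0]
ft_force: [-0.6, -0.4, 0.1]
grip_width: 1.0
```

```bash
python3 -c "
from h import *
ab();p,d,K,P=snap('wrist','w16')"
```

```text
a 0.5571 b -0.2060 z 0.0104 F along a,b,z -0.5 -0.5 0.1 grip 1.000 t 22.10
```

View pics/w16.png

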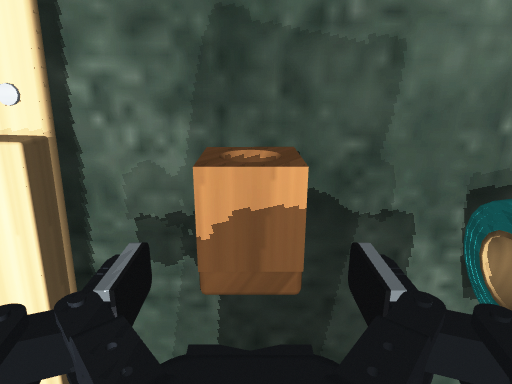

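Emit:
{"method": "send_rows", "body": {
  "steps": [
    [[0,0,0],0],
    [[0,0,0],0],
    [[0,0,0],0],
    [[0,0,0],0],
    [[0,0,0],0],
    [[0,0,0],0],
    [[0,0,0],0],
    [[0,0,0],0]
  ],
  "hand": 0.2,
  "force": 60
}}

```text
clock: 23.15
position: [0.4802, -0.3488, 0.0099]
ee_rot: [-0.616, 0.788, -0.0, 0.0]
ft_force: [-1.3, -0.0, 5.6]
grip_width: 0.521
```

Emit:
{"method": "send_rows", "body": {
  "steps": [
    [[0,0,-0.015],0.01],
    [[0,0,-0.045],0.02],
    [[0,0,-0.085],0.03],
    [[0,0,-0.12],0.03],
    [[0,0,-0.135],0.03],
    [[0,0,-0.14],0.03],
    [[0,0,-0.14],0.03],
    [[0,0,-0.14],0.03]
  ]
}}

```text
clock: 24.15
position: [0.4793, -0.3481, 0.1478]
ee_rot: [-0.604, 0.797, 0.001, -0.0]
ft_force: [-0.1, 0.0, -1.0]
grip_width: 0.518
```

```bash
python3 -c "
from h import *
ab();p,d,K,P=snap('wrist','w17');plan(.5,-.3,.15,-105.7)
C=cloud(K,P,d);A=C[...,:2]@EX;B=C[...,:2]@EY
for u,v in [(250,190),(250,220),(250,250)]:print(A[v,u],B[v,u],C[v,u,2])"
```

```text
a 0.5556 b -0.2055 z 0.1478 F along a,b,z -0.1 0.0 -1.0 grip 0.518 t 24.15
clock 24.20 pos [ 0.4793 -0.3482  0.148 ] ang -105.71 tilt [-0.0007  0.0018] grip 0.520 F [ 0.3 -0.1 -1. ]
SHIFT [-0.052  -0.0069 -0.002 ] SPIN -0.0001
0.5884176658282771 -0.20509815761366224 0.18524220595901913
0.5754877290085669 -0.20511095681082167 0.18548313990783907
0.561212121600389 -0.20512664386242277 0.18446045087819507
```

View pics/w17.png

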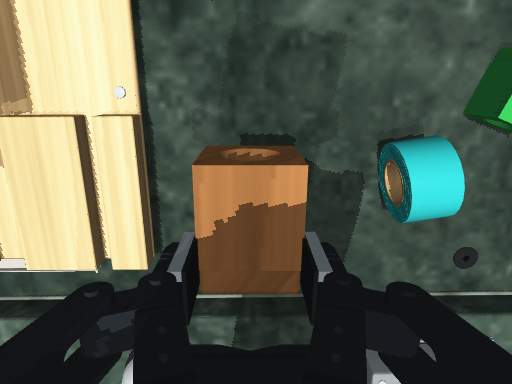

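Emit:
{"method": "send_rows", "body": {
  "steps": [
    [[-0.02,0.015,0],0],
    [[-0.05,0.035,0],0],
    [[-0.09,0.055,0],0],
    [[-0.135,0.059,0],0],
    [[-0.18,0.059,0],0],
    [[-0.212,0.059,0],0],
    [[-0.225,0.059,0],0],
    [[-0.225,0.059,0],0]
  ]
}}

```text
clock: 25.2
position: [0.4838, -0.1159, 0.1489]
ee_rot: [-0.604, 0.797, 0.0, -0.0]
ft_force: [-0.2, -0.2, -1.1]
grip_width: 0.522
```

Emit:
{"method": "send_rows", "body": {
  "steps": [
    [[0,0,0.01],0],
    [[0,0,0.035],0],
    [[0,0,0.06],0],
    [[0,0,0.08],0],
    [[0,0,0.087],0],
    [[0,0,0.087],0],
    [[0,0,0.087],0],
    [[0,0,0.087],0]
  ]
}}

```text
clock: 26.2
position: [0.4844, -0.1161, 0.0629]
ee_rot: [-0.604, 0.797, -0.001, 0.0]
ft_force: [0.1, -0.8, -0.6]
grip_width: 0.522
```

```bash
python3 -c "
from h import *
ab();p,d,K,P=snap('wrist','w18');plan(.5,-.3,.15,-105.7)
C=cloud(K,P,d);A=C[...,:2]@EX;B=C[...,:2]@EY
m=(A>.535)&(A<.62)&(abs(B-.02)<.03)&(C[...,2]>.06)
print('rod',m.sum(),A[m].min(),[ (round(float(np.mean(np.percentile(B[m&(abs(A-x)<.003)],[2,98]))),4)) for x in (.575,.585,.595,.605)],C[m][:,2].max())
c=(A>.49)&(A<.53)&(abs(B-.02)<.04)&(C[...,2]>.085)&(C[...,2]<.11)
print('cap',c.sum(),A[c].min(),A[c].max(),np.percentile(B[c],[1,99]),np.median(C[c][:,2]))
"
```

```text
a 0.4978 b 0.0193 z 0.0629 F along a,b,z 0.3 -0.8 -0.6 grip 0.522 t 26.20
clock 26.25 pos [ 0.4843 -0.1161  0.0628] ang -105.71 tilt [ 0.0002 -0.0011] grip 0.517 F [ 1.1 -0.4 -1.2]
SHIFT [ 0.1728 -0.065  -0.0871] SPIN -0.0002
rod 8890 0.5350076565603289 [0.0191, 0.0191, 0.0193, 0.0193] 0.2300109415330797
cap 10584 0.4900016270259265 0.5299970902876814 [-0.01283599  0.05257358] 0.1004348956514457
```

View pics/w18.png

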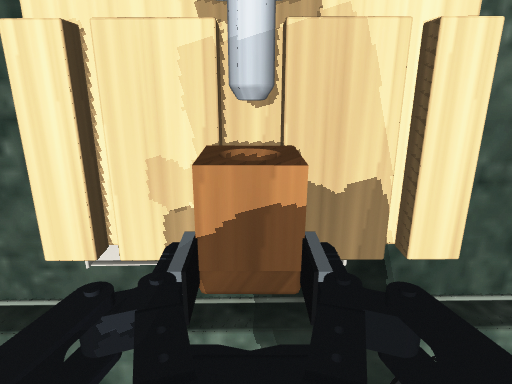

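Emit:
{"method": "send_rows", "body": {
  "steps": [
    [[0,-0.005,0.0013],0],
    [[0,-0.012,0.0013],0],
    [[0,-0.018,0.0013],0],
    [[0,-0.024,0.0013],0],
    [[0,-0.029,0.0013],0],
    [[0,-0.034,0.0013],0],
    [[0,-0.038,0.0013],0],
    [[0,-0.04,0.0013],0]
  ]
}}

```text
clock: 27.25
position: [0.5227, -0.1269, 0.0609]
ee_rot: [-0.604, 0.797, -0.0, 0.0]
ft_force: [-0.5, -0.9, 0.1]
grip_width: 0.521
```

```bash
python3 -c "
from h import *
ab();p,d,K,P=snap('wrist','w19')"
```

```text
a 0.5375 b 0.0193 z 0.0609 F along a,b,z -0.2 -1.0 0.1 grip 0.521 t 27.25
```

View pics/w19.png

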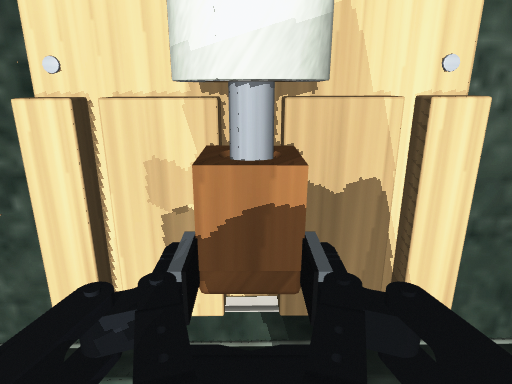

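Rod enters the bore with no force. Push on to home.

Emit:
{"method": "send_rows", "body": {
  "steps": [
    [[0,-0.004,0],0],
    [[0,-0.009,0],0],
    [[0,-0.014,0],0],
    [[0,-0.019,0],0],
    [[0,-0.024,0],0],
    [[0,-0.028,0],0],
    [[0,-0.029,0],0],
    [[0,-0.029,0],0]
  ]
}}

```text
clock: 28.3
position: [0.5504, -0.1346, 0.0609]
ee_rot: [-0.604, 0.797, 0.0, 0.0]
ft_force: [-0.3, -0.4, -1.1]
grip_width: 0.519
```

```bash
python3 -c "
from h import *
ab();p,d,K,P=snap('wrist','w20')"
```

```text
a 0.5663 b 0.0194 z 0.0609 F along a,b,z -0.2 -0.5 -1.1 grip 0.519 t 28.30
```

View pics/w20.png

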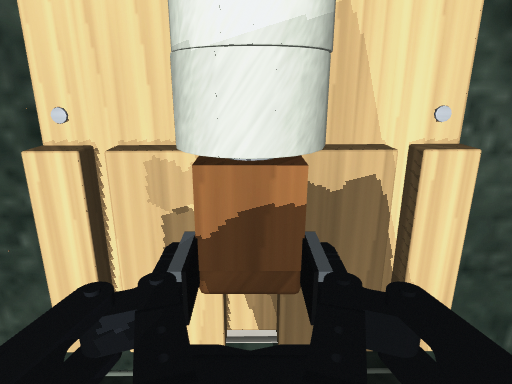

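Emit:
{"method": "send_rows", "body": {
  "steps": [
    [[0,-0.001,0],0],
    [[0,-0.002,0],0],
    [[0,-0.003,0],0],
    [[0,-0.004,0],0],
    [[0,-0.005,0],0],
    [[0,-0.006,0],0],
    [[0,-0.007,0],0],
    [[0,-0.008,0],0]
  ]
}}

```text
clock: 29.35
position: [0.5509, -0.1349, 0.0606]
ee_rot: [-0.604, 0.797, 0.005, -0.006]
ft_force: [-41.4, 10.8, 34.7]
grip_width: 0.52
```

```bash
python3 -c "
from h import *
ab();p,d,K,P=snap('wrist','w21');ab()"
```

```text
a 0.5668 b 0.0192 z 0.0606 F along a,b,z -42.8 -0.8 34.7 grip 0.520 t 29.35
a 0.5668 b 0.0193 z 0.0606 F along a,b,z -40.2 -1.9 32.2 grip 0.520 t 29.40
```

Emit:
{"method": "send_rows", "body": {
  "steps": [
    [[0,0.004,0],0],
    [[0,0.007,0],0],
    [[0,0.007,0],0],
    [[0,0.007,0],0],
    [[0,0.007,0],0],
    [[0,0.007,0],0],
    [[0,0.007,0],0],
    [[0,0.007,0],0]
  ]
}}

```text
clock: 30.4
position: [0.551, -0.1348, 0.0608]
ee_rot: [-0.604, 0.797, 0.0, -0.0]
ft_force: [-5.1, 1.2, 1.8]
grip_width: 0.519
```

```bash
python3 -c "
from h import *
ab()"
```

```text
a 0.5669 b 0.0193 z 0.0608 F along a,b,z -5.3 -0.2 1.8 grip 0.519 t 30.40
```

Emit:
{"method": "send_rows", "body": {
  "steps": [
    [[0,0,0],0],
    [[0,0,0],0],
    [[0,0,0],0],
    [[0,0,0],0],
    [[0,0,-0.02],0],
    [[0,0,-0.05],0],
    [[0,0,-0.08],0],
    [[0,0,-0.11],0]
  ],
  "hand": 1
}}

```text
clock: 31.4
position: [0.5516, -0.1349, 0.1736]
ee_rot: [-0.604, 0.797, -0.001, 0.0]
ft_force: [-0.0, -0.2, -1.1]
grip_width: 1.0
```

Emit:
{"method": "send_rows", "body": {
  "steps": [
    [[0,0.01,-0.02],0],
    [[0,0.03,-0.04],0],
    [[0,0.05,-0.06],0],
    [[0,0.07,-0.06],0],
    [[0,0.08,-0.06],0],
    [[0,0.08,-0.06],0],
    [[0,0.08,-0.06],0],
    [[0,0.08,-0.06],0]
  ]
}}

```text
clock: 32.4
position: [0.4746, -0.1132, 0.2306]
ee_rot: [-0.604, 0.797, 0.0, 0.0]
ft_force: [0.1, 0.2, -0.6]
grip_width: 0.998
```

```bash
python3 -c "
from h import *
ab();p,d,K,P=snap('wrist','w22')
C=cloud(K,P,d);A=C[...,:2]@EX;B=C[...,:2]@EY
c=(A>.53)&(A<.63)&(abs(B-.02)<.022)&(C[...,2]>.088)&(C[...,2]<.11)
k=c&(A<.615);q=p.astype(int);w=k&(q[...,0]>q[...,2]+40)
print('cap a',np.percentile(A[w],[.5,99.5]),'b',np.percentile(B[w],[1,99]),np.median(C[w][:,2]))
snap('top','t22')
p,d,K,P=snap('scene','s22')
c=p[145:265,180:330];cv2.imwrite('pics/s22c.png',cv2.cvtColor(cv2.resize(c,None,fx=5,fy=5,interpolation=cv2.INTER_CUBIC),cv2.COLOR_RGB2BGR))"
```

```text
a 0.4876 b 0.0194 z 0.2306 F along a,b,z 0.1 0.2 -0.6 grip 0.998 t 32.40
cap a [0.55018241 0.60933924] b [-0.00157552  0.04154678] 0.09777251184578253
```

View pics/w22.png

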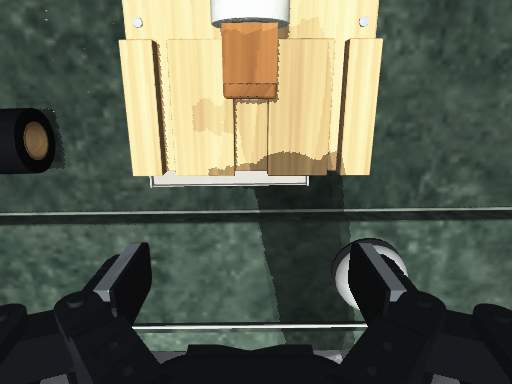

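View pics/s22c.png

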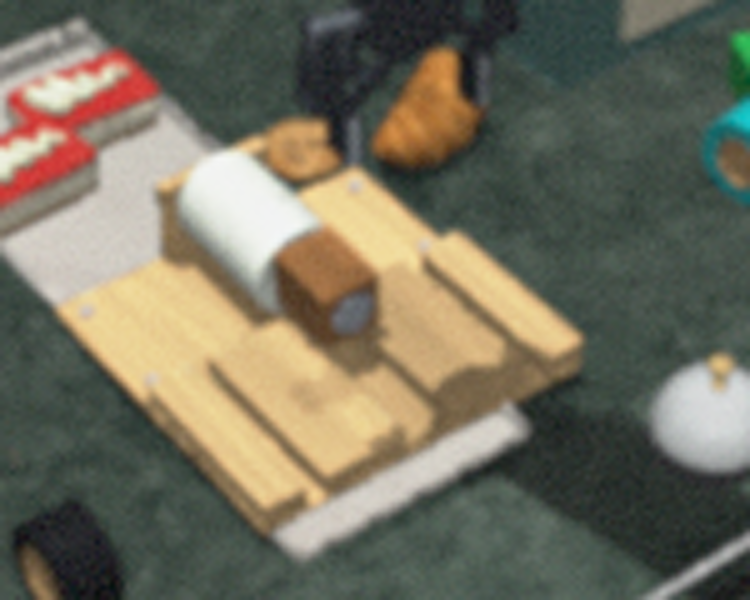

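View pics/t22.png

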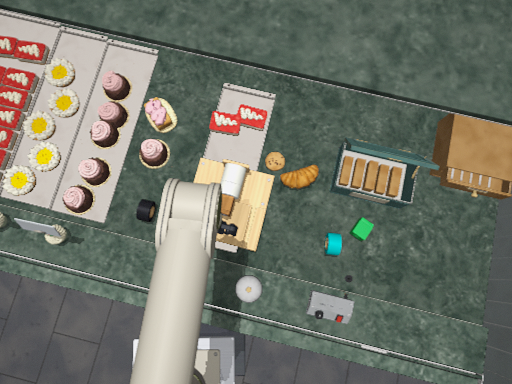

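```bash
python3 -c "
from h import *
print(manip.hand_in())"
```

```text
the job is handed in; nothing more can be done
None
```

The till-roll holder is loaded, the end cap is on, and I handed the job in at about 32.5 s of the 72 s allowed.

- **Rolls:** I gripped the wide roll and slid it onto the rod until it pressed the end plate at about 13 N. The narrow roll followed, up against the wide one at about 22 N. After I let go of the narrow roll, a picture showed both rolls on the rod, the wide one at the end plate and no gap between the two.
- **End cap:** I pushed the wooden cap on, open end first, until it hit a hard stop at about 43 N. I then eased the push off, let go and moved the arm clear.
- **Last checks:** The cap's centre measured within about 1 mm of its home position, with the metal inlay facing out. Wrist force was zero with the gripper clear. The croissant, cake and cookie look unmoved in the final top view, judged by eye, not measured.

No check failed or disagreed.

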